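# Load the orange ointment carton into the transport carrier and snap its cap on

## Robot

A 6-joint arm with a two-finger parallel gripper is mounted at the origin on a cart in front of the work surface, level with it; the furniture and walls round the work are solid. World frame = base frame: x ahead of the robot, y to its left, z up, the work surface at z = 0. Lengths are in mm, angles in rad, forces in N, time in s.
With the tool pointing down it reaches from about 425 to 1125 mm from the base axis. Payload 14.9 kg.
Tool frame: the origin (TCP) lies at the very end of the fingers, on their centre line; the grasp point (between the pads) lies 19 mm behind it (env.grasp_offset is the distance from the TCP to the grasp point, in mm); z points along the fingers, y is the line along which they close (so a half turn about z gives the same grasp; the last joint's range is limited). The gripper opens to 91 mm and grips with 3 to 60 N. Pads are 32 mm wide; open, the fingers measure 118 mm over their backs; the gripper's body (76 mm by 178 mm) begins 60 mm behind the grasp point.
Start: joints at [0.65, 0.379, 1.734, -0, 1.028, -0.033], TCP at [542.992, 441.789, 213.932] pointing down, gripper open.
Joint ranges: [-2.77, 2.77], [-0.74, 2.19], [0, 2.66], [-1.06, 4.2], [0.31, 2.87], [-3.08, 3.08]. Speed limits (rad/s): [1.89, 1.89, 2.39, 3.14, 3.14, 3.14].

## Interface

Orientations are given as a unit quaternion [w, x, y, z].
In Python, from station import read_state, imaging, hand_in, env gives the robot as it stands. The module is installed in compiled form; this text tells all that it offers.
- The arm moves only by the tool arm_command, never from a script. Its argument "targets" is a list of rows, each a list of 7 numbers: the turn, a rotation vector about the tool's x, y, z in units of 6 degrees (1.0 is 6 degrees), then the shift along the tool's x, y, z in units of 50 mm (1.0 is 50 mm), then the closure, from 0 (fully open) to 1 (shut). A call has 1 to 5 rows; each row shifts and turns the commanded pose from where the row before left it, along the tool's axes as they then stand; what a row does not reach is not made up. A row lasts 1/8 s, in which the tool goes at most 62.5 mm and 10.7 degrees, less where a joint would pass 70% of its speed; a pose out of reach is approached as far as the arm can. A call is refused whole if a number of a shift passes 1 or a number of a turn 1, either way. A call with a gripper value outside its range is refused whole. The fingers move at their own pace and stop on an object; the grip force is fixed at half the most. Time passes only in rows, so rows that do not move let the fingers close. It gives the time, the measured TCP pose, the force, the opening and the grip force at its end, in the units of the state.
- read_state(): the state, without advancing time (a new reading comes with each control period).
- imaging.capture(name): name is "scene" or "top"; returns a dict with "pixels" (420x560x3 uint8, red, green, blue), "intrinsics" (3x3 intrinsics, pixels), "R" (3x3) and "t" (3): a world point X has camera coordinates R X + t. Camera axes: x right, y down, z forward; pixel columns grow to the right and rows downward; lengths in mm; the calibration is good to about 2 mm. A picture is of the moment at which its call begins. There is no depth.
- hand_in(): hands the job in; it is judged then, once.
The state is a dict: "t": time; "joint_pos": joint angles; "dq": joint speeds; "joint_efforts": joint torques, N m; "tcp_pos": TCP position; "tool_rot": TCP orientation; "contact_force": force on the tool from outside, world axes, zero at the start; "moment": the same for the moment, N m; "gripper_width": finger opening in mm; "finger_force": force on a finger pad.
Only numpy, scipy, OpenCV 4.12 (cv2) and the standard library are available. Lean on these libraries where they do the work, as an engineer would, in place of code of your own. Each camera call takes 0.05 s, during which the arm holds its last target. There are 200 camera calls.

## Task

Send off the orange ointment carton: pull the blue snap cap off the clear transport carrier until its tray is drawn all the way out, lay the orange carton flat inside the tray, lengthwise between its rims, and press the cap fully home again so that it snaps shut with the carton inside. Leave the blue and the teal carton where they are.

Things in the scene. Friction and masses are not known exactly. Their poses are not given: they have to be found in the camera images.
- carrier: Transport carrier: a clear horizontal tube (outer diameter 92 mm, 174 mm long, top at z = 0.096, axis 50 mm above the table) in a grey cradle, fixed to the table. Origin on the table under the centre of the tube's open mouth; its +x axis points from the mouth into the tube (away from the robot), +z up.
- cap (a joint): Travel of the blue snap cap (96 mm disc, 14 mm thick, with yellow pull tab and white inner tray) along the carrier's -x, in m: 0 = home on the tube, 0.135 = stop, tray fully out. A spring catch holds it shut: about 9 N over the first 7 mm frees it; then 0.7 N friction, it stays where left. Closing takes about 12 N between 16 and 7 mm; from about 6 mm it draws itself home.
- tab_grip (a point): Grip point of the yellow pull tab, an upright plate 12 mm thick along the carrier's x, 46 mm wide along y, 28 to 92 mm above the table; the point is on its mid-plane, 22 mm below its top edge. The gap between tab and blue cap is 39 mm, with only a low stem in it (top 40 mm above the table): a finger enters from above. Moves with the cap; axes as the carrier's.
- tray_floor (a point): Centre of the inner floor of the white tray, 32 mm above the table. The tray is inside 112 mm long (x) by 42 mm wide (y); rims 6 mm high, 4 mm thick; the cap closes its near end. Moves with the cap (inside the tube while the cap is on); axes as the carrier's. With the cap at its stop the tray lies wholly in front of the mouth.
- orange_carton: The carton to send: white ointment carton with orange ends and stripe, 99 (its x) x 31 (y) x 26 (z) mm, about 45 g, lying on the table. Origin at the centre of its underside, z up.
- blue_carton: Similar carton in blue, 99 x 31 x 27 mm; leave it. Origin at the centre of its underside.
- teal_carton: Similar carton in teal, 99 x 31 x 26 mm; leave it. Origin at the centre of its underside.
Things that resemble listed ones, but are neither listed nor needed, are in the scene too. What is shaped like the orange_carton but black or pink is not meant.

How it is judged (in metres and radians):
On the way, in this order (a step that is already met when the one before it is completed fails the run):
1. the cap is off and the tray drawn out (travel over 115 mm) (value of joint cap above 0.115 m), for 0.2 s.
2. the orange carton lies flat in the drawn-out tray (value of joint cap above 0.1 m and x of orange_carton in the frame of tray_floor between -0.011 and 0.011 m and y of orange_carton in the frame of tray_floor between -0.009 and 0.009 m and z of orange_carton in the frame of tray_floor between -0.003 and 0.004 m and angle between orange_carton's own z axis and vertical below 0.08 rad and contact force between the fingers and orange_carton below 0.1 N), for 0.2 s.
At the end, for the whole second after the job is handed in: The cap is pressed home (travel under 3 mm) and the orange carton lies at rest inside the tray: within 11 mm lengthwise and 9 mm sideways of its centre, flat on its floor (underside within 4 mm of it, tilt under 0.08 rad) (value of joint cap below 0.003 m and x of orange_carton in the frame of tray_floor between -0.011 and 0.011 m and y of orange_carton in the frame of tray_floor between -0.009 and 0.009 m and z of orange_carton in the frame of tray_floor between -0.003 and 0.004 m and angle between orange_carton's own z axis and vertical below 0.08 rad and linear speed of orange_carton below 0.02 m/s); the robot touches nothing.
It fails at once if the blue carton is moved by more than 30 mm (distance of blue_carton from where it was at the start of the episode above 0.03 m).
It fails at once if the teal carton is moved by more than 30 mm (distance of teal_carton from where it was at the start of the episode above 0.03 m).
It also fails if it takes over 61 s, if anything falls off the work surface, if the arm or the gripper's body presses on something with over 40 N, if the wrist force passes 120 N, or if a joint passes its speed limit or range.

## Working session

There is one attempt and no reset: what is moved stays moved. The work goes in short steps, Python scripts to look and compute and a tool call to move; the robot and the scene stay as the last step left them, time stands still between calls to the robot, and variables do not carry over. Pictures are saved under pics/ and viewed, at most 10 in all, crops included, and the job is handed in when it is done.

Besides the shell and the picture viewer there is one more tool, called after "Request:" as name(argument=value, ...), one argument or row to a line, values as JSON. arm_command: Moves the arm, as the interface text tells. Its arguments: {"type":"object","properties":{"targets":{"type":"array","items":{"type":"array","items":{"type":"number"}}}},"required":["targets"]}

```bash
mkdir -p pics
python3 - <<'E'
from station import read_state, imaging
import cv2,pickle
for n in("scene","top"):
    c=imaging.capture(n); cv2.imwrite(f"pics/{n}0.png",c["pixels"][:,:,::-1]); pickle.dump(c,open(n+"0.pkl","wb"))
    print(n,c["intrinsics"],c["R"],c["t"])
s=read_state();print(s)
E
```

```text
scene [[475.77547875   0.         280.11801684]
 [  0.         475.77547875 210.45567152]
 [  0.           0.           1.        ]] [[ 0.50505819 -0.86307225 -0.00474636]
 [-0.59868964 -0.34637333 -0.72221619]
 [ 0.62168074  0.3676028  -0.6916511 ]] [-374.43876324  368.05413392  992.21080916]
top [[384.59645759   0.         281.36297102]
 [  0.         384.59645759 208.4183148 ]
 [  0.           0.           1.        ]] [[-0.01415489 -0.99987071 -0.00762935]
 [-0.9930108   0.01495108 -0.11707267]
 [ 0.1171716   0.00591888 -0.99309405]] [-82.00308498 594.55655091 942.05814111]
{'t': 0.1, 'joint_pos': array([ 6.49681322e-01,  3.79364749e-01,  1.73471400e+00,  3.57979330e-05,
        1.02850978e+00, -3.32986435e-02]), 'dq': array([ 0.00032714, -0.00220652, -0.00167343,  0.00048405, -0.0003708 ,
        0.00086984]), 'joint_efforts': array([ 2.54627512e-04, -7.65032458e+01, -4.35295308e+01,  6.52649207e-02,
        3.98468308e-02, -6.10953975e-05]), 'tcp_pos': array([542.70210441, 441.56323576, 213.35196639]), 'tool_rot': array([-2.42316602e-04,  4.29480432e-01,  9.03076027e-01, -4.35268794e-04]), 'contact_force': array([ 0.05071721, -0.17464182,  0.77901892]), 'moment': array([ 0.03768505, -0.02657611, -0.00805302]), 'finger_force': 0.0, 'gripper_width': 91.50038816792677}
```

View pics/top0.png

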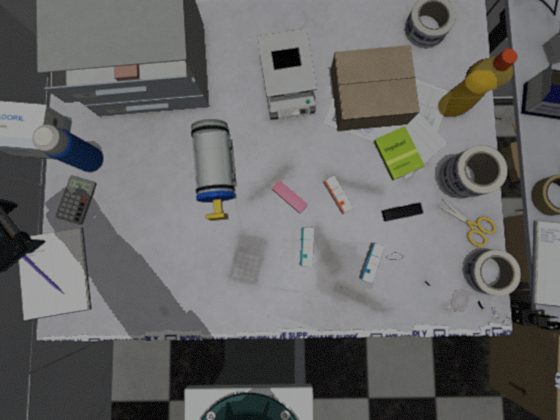

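View pics/scene0.png

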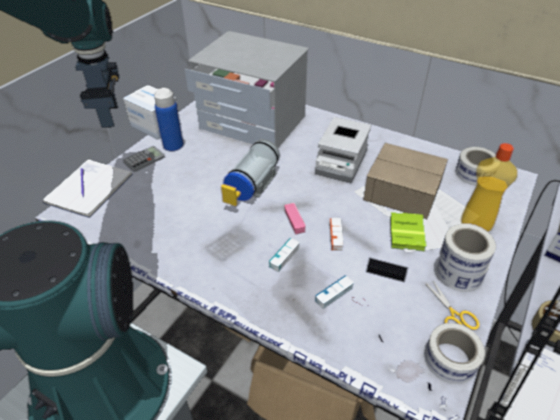

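The white carton with orange ends is at top (338,194) and scene (336,233). The others are pink at (290,196), black at (402,212), teal or blue at (307,246) and (372,262). Only the first fits the description, and I'll confirm it in a crop.

Run:
```python
import cv2
a=cv2.imread("pics/top0.png")[115:285,185:395]
b=cv2.resize(a,None,fx=3.5,fy=3.5,interpolation=cv2.INTER_CUBIC);print(b.shape)
cv2.imwrite("pics/crop0.png",b)
```

```text
(595, 735, 3)
```

View pics/crop0.png

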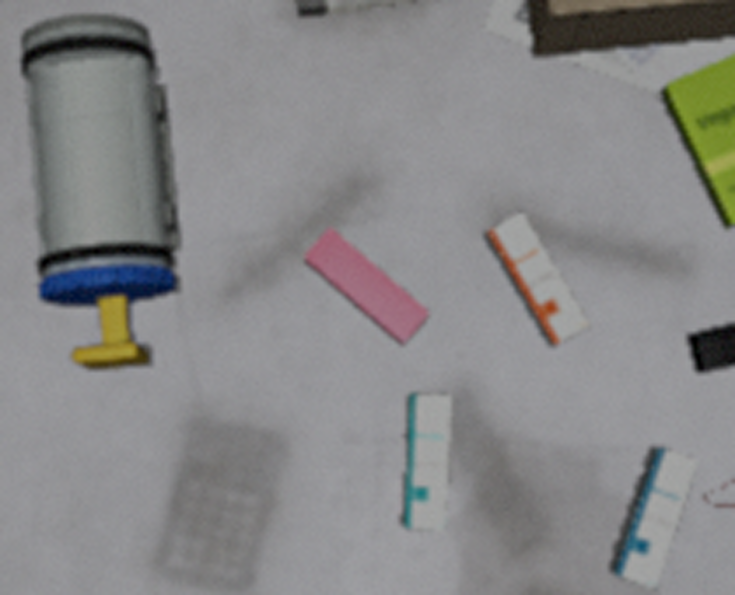

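The crop confirms it: the carton with the orange stripe is at crop (538,278), which is top (339,194). Teal is at crop (428,460) and blue at (655,515). The yellow tab is at crop (112,350). Next I'll fit the poses by silhouette in both views.

```bash
cat > fit.py <<'E'
import numpy as np,cv2
from scipy.optimize import minimize
def proj(c,P):
    q=np.asarray(P)@c["R"].T+c["t"]; q=q/q[:,2:]; return (q@c["intrinsics"].T)[:,:2]
def box(x0,x1,y0,y1,z0,z1): return np.array([[x,y,z] for x in(x0,x1) for y in(y0,y1) for z in(z0,z1)],float)
def disc(x0,x1,r,zc):
    a=np.linspace(0,2*np.pi,40); return np.array([[x,r*np.cos(t),zc+r*np.sin(t)] for x in(x0,x1) for t in a])
def place(P,p):
    c,s=np.cos(p[2]),np.sin(p[2]); return np.c_[p[0]+c*P[:,0]-s*P[:,1],p[1]+s*P[:,0]+c*P[:,1],P[:,2]]
def render(c,parts,p,S=4):
    m=np.zeros((420*S//1,560*S),np.uint8) 
    for P in parts:
        h=cv2.convexHull(np.round(((proj(c,place(P,p))+.5)*S-.5)*16).astype(np.int32)[:,None])
        cv2.fillConvexPoly(m,h,255,cv2.LINE_8,4)
    return cv2.resize(m,(560,420),interpolation=cv2.INTER_AREA)/255.
def fit(views,p0,steps=(8,8,.08)):
    # views: list of (cam, mask float, parts)
    def cost(p): return sum(((render(c,parts,p)-m)**2).sum() for c,m,parts in views)
    best=None
    for sg in(1,-1):
        s=np.array([p0]+[np.array(p0)+sg*np.eye(3)[i]*steps[i] for i in range(3)])
        r=minimize(cost,p0,method="Nelder-Mead",options=dict(initial_simplex=s,xatol=.02,fatol=.05,maxiter=150))
        if best is None or r.fun<best.fun: best=r
    return best.x,best.fun
def back(c,uv,z):
    d=c["R"].T@np.linalg.inv(c["intrinsics"])@np.array([*uv,1]); o=-c["R"].T@c["t"]; return o+d*(z-o[2])/d[2]
def hsv(c): return [x.astype(int) for x in cv2.split(cv2.cvtColor(np.ascontiguousarray(c["pixels"]),cv2.COLOR_RGB2HSV))]
def roi(m,u,v,w,h):
    o=np.zeros(m.shape);o[v:v+h,u:u+w]=m[v:v+h,u:u+w];return o
E
python3 - <<'E'
from fit import *
import pickle
T=pickle.load(open("top0.pkl","rb"));S=pickle.load(open("scene0.pkl","rb"))
for n,c,y,cart in(("T",T,(190,180,60,50),(315,165,50,60)),("S",S,(210,150,80,70),(320,210,34,46))):
    h,s,v=hsv(c)
    g=roi(1,0,0,1,1) if 0 else None
    yel=roi((h>15)&(h<35)&(s>110),*y); blu=roi((h>100)&(h<125)&(s>110),*y)
    med=np.median(c["pixels"][cart[1]:cart[1]+cart[3],cart[0]:cart[0]+cart[2]],axis=(0,1));print(n,yel.sum(),blu.sum(),med)
    u,vv,w,hh=cart
    val=c["pixels"].astype(float).max(2)
    print(np.round(val[vv:vv+hh:4,u:u+w:3]).astype(int))
    big=roi(((val>med.max()+16)|((s>90))),*cart)
    c["yel"],c["blu"],c["car"]=yel,blu,big
    cv2.imwrite(f"pics/m{n}.png",(np.dstack([blu,big,yel])*255).astype(np.uint8))
tab=box(-65,-53,-23,23,28,92);stem=box(-54,-14,-10,10,28,40);cap=disc(-14,0,48,50)
print(back(T,(217,212),70),back(T,(215,188),50))
p0=back(T,(215,192),50);p0=[p0[0],p0[1],0.1]
print("tab+stem",fit([(c,c["yel"],[tab]) for c in(T,S)],p0))
def capfit():
    return fit([(c,np.clip(c["yel"]+c["blu"],0,1),[tab,stem,cap]) for c in(T,S)],p0)
print("all",capfit())
for cs in([T,S],[T],[S]):
    q=back(T,(339,194),26)
    print("carton",fit([(c,c["car"],[box(-49.5,49.5,-15.5,15.5,0,26)]) for c in cs],[q[0],q[1],0.5]))
E
```

```text
T 216.0 313.0 [147. 147. 150.]
[[151 149 147 149 148 147 150 151 149 151 150 151 151 150 151 147 151]
 [151 147 146 142 143 141 143 144 147 142 146 148 148 150 148 147 148]
 [149 146 141 136 134 133 133 139 141 143 147 147 146 148 149 148 144]
 [148 143 145 134 123 145 162 123 126 133 143 141 145 146 148 145 147]
 [150 146 140 115 162 162 162 163 120 124 123 129 132 134 134 134 138]
 [150 147 149 111 138 162 161 162 151 133 129 123 119 123 123 123 127]
 [152 151 147 149 112 149 159 162 162 143 142 142 136 136 131 129 126]
 [151 151 148 148 151  84 156 163 158 153 142 149 149 151 143 142 146]
 [151 151 145 150 149 154  99 155 163 164 162 148 154 152 148 151 150]
 [150 153 152 153 152 153 144 119 161 151 161 164 153 150 151 154 153]
 [153 152 153 154 155 156 154 117 144 160 162 159 155 154 156 157 154]
 [152 153 153 157 155 152 154 156  96 153 162 160 147 153 151 154 154]
 [153 153 155 153 155 153 154 155 155 100 149 155 153 153 155 153 153]
 [151 152 151 152 154 156 153 155 153 153 154 154 152 154 154 154 156]
 [149 143 150 155 156 154 153 154 155 155 155 155 157 155 155 155 155]]
S 2
[... 513 characters left out ...]
168 169 218 222 220 222]
 [224 223 224 222 172 169 177 186 223 225 224 226]
 [223 223 225 223 223 224 223 221 224 221 224 225]]
[582.66629949  66.73700212  70.        ] [645.76541621  75.60411926  50.        ]
tab+stem (array([6.35074402e+02, 7.22541681e+01, 8.01985195e-02]), np.float64(202.88995001922336))
all (array([6.34029093e+02, 7.41171300e+01, 6.94535044e-02]), np.float64(250.45110342176088))
carton (array([ 6.32206561e+02, -2.36468498e+02,  4.34920460e-01]), np.float64(633.518585159554))
carton (array([ 6.20942459e+02, -2.23356700e+02,  6.15323062e-01]), np.float64(422.20890426758945))
carton (array([ 6.39457326e+02, -2.33174202e+02,  4.36785792e-01]), np.float64(198.64242983467898))
```

```bash
cat > f2.py <<'E'
from fit import *
import pickle
T=pickle.load(open("top0.pkl","rb"));S=pickle.load(open("scene0.pkl","rb"))
tab=box(-65,-53,-23,23,28,92);stem=box(-54,-14,-10,10,28,40);cap=disc(-14,0,48,50)
carton=box(-49.5,49.5,-15.5,15.5,0,26)
def over(c,r,items,k):
    u,v,w,h=r; im=cv2.resize(np.ascontiguousarray(c["pixels"][v:v+h,u:u+w,::-1]),None,fx=k,fy=k,interpolation=cv2.INTER_CUBIC)
    for P,p in items:
        q=(proj(c,place(P,p))+.5-[u,v])*k-.5
        cv2.polylines(im,[cv2.convexHull(q.astype(np.float32)).astype(np.int32)],True,(0,255,0),1)
    return im
E
python3 - <<'E'
from f2 import *
masks=[]
for n,c,y,cart in(("T",T,(190,180,60,50),(322,170,35,48)),("S",S,(215,160,60,60),(324,212,25,40))):
    h,s,v=hsv(c)
    px=c["pixels"].astype(float)
    bg=cv2.medianBlur(np.ascontiguousarray(c["pixels"]),51).astype(float)
    yb=roi((s>110)&(((h>15)&(h<35))|((h>95)&(h<130))),*y)
    r,g,b=[px[...,i] for i in range(3)]
    warm=(b-r); wb=(bg[...,2]-bg[...,0])
    m=roi(((px.max(2)>(157.5 if n=="T" else 227))|((r-b)>15)),*cart)
    m=cv2.morphologyEx(m,cv2.MORPH_CLOSE,np.ones((3,3)))
    k=cv2.connectedComponentsWithStats(m.astype(np.uint8),connectivity=4)
    i=1+np.argmax(k[2][1:,4]);m=(k[1]==i).astype(float)
    hull=cv2.convexHull(np.argwhere(m>0)[:,::-1].astype(np.int32).reshape(-1,1,2)); print(n,"rect",cv2.minAreaRect(hull),m.sum())
    masks.append((c,m,[carton]))
q=back(T,(339,194),26)
res={}
for nm,vs in(("both",masks),("T",masks[:1]),("S",masks[1:])):
    res[nm]=fit(vs,[q[0],q[1],0.55]);print(nm,res[nm])
pc=res["both"][0]; pk=[634,74.1,.0695]
A=over(T,(318,168,50,50),[(carton,pc)],6);B=over(S,(312,205,50,50),[(carton,pc)],6)
C=over(T,(185,170,65,60),[(tab,pk),(cap,pk)],6)[:300,:390];D=over(S,(210,155,65,60),[(tab,pk),(cap,pk)],6)[:300,:390]
cv2.imwrite("pics/ov0.png",np.vstack([np.hstack([A,C]),np.hstack([B,D])]))
E
```

```text
T rect ((338.0294494628906, 195.3823699951172), (39.78767395019531, 12.004900932312012), 59.03623962402344) 423.0
S rect ((335.7794189453125, 233.63233947753906), (32.059139251708984, 11.887957572937012), 85.60128784179688) 342.0
both (array([ 6.30847737e+02, -2.38172202e+02,  4.91814990e-01]), np.float64(175.64196847366395))
T (array([ 6.28860269e+02, -2.38132529e+02,  4.91760760e-01]), np.float64(102.98886582083813))
S (array([ 6.33177240e+02, -2.36526090e+02,  4.77863545e-01]), np.float64(67.82154555940022))
```

View pics/ov0.png

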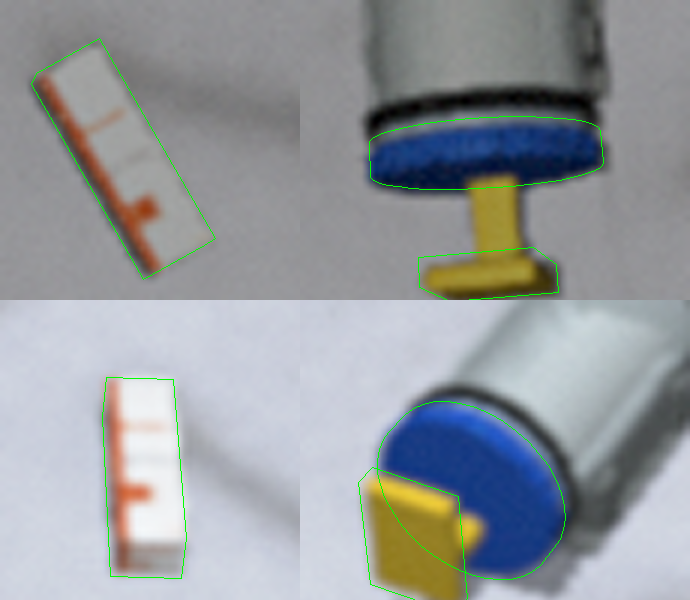

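Both outlines sit on their objects. The carton is at (631,-238) with yaw 0.49 (panel centres (125,158) and (146,478)). The cap and tab are within about 2 mm, with the tab slightly nearer the robot. I'll turn the tool first with the fingers partly closed.

Request:
arm_command(
  targets=[
    [0,0,1,0,0,0,0.56],
    [0,0,1,0,0,0,0.56],
    [0,0,1,0,0,0,0.56],
    [0,0,1,0,0,0,0.56],
    [0,0,1,0,0,0,0.56],
  ],
)

```text
t: 0.72
tcp_pos: [542.8, 441.6, 213.5]
tool_rot: [-0.0, 0.65, 0.76, -0.0]
contact_force: [0.9, 0.8, 0.0]
gripper_width: 43.7
finger_force: 0.0
```

```bash
cat > go.py <<'E'
import numpy as np,sys
from station import read_state
from scipy.spatial.transform import Rotation as Ro
def go(x,y,z,head):
    "shift/turn still needed, in tool axes and units; head = wanted heading of tool y (rad)"
    s=read_state();q=s["tool_rot"];R=Ro.from_quat([q[1],q[2],q[3],q[0]]).as_matrix()
    yaw=np.arctan2(R[1,1],R[0,1]);d=(yaw-head+np.pi/2)%np.pi-np.pi/2
    R2=R@Ro.from_rotvec([0,0,d]).as_matrix();D=np.array([x,y,z])-s["tcp_pos"]
    print("t",round(s["t"],2),"tcp",s["tcp_pos"].round(1),"w",round(s["gripper_width"],1),"F",s["contact_force"].round(1),"zaxis",R[:,2].round(3),
     "\nturn z units",round(np.degrees(d)/6,3),"shift now",(R.T@D/50).round(3),"after turn",(R2.T@D/50).round(3))
if __name__=="__main__": go(*map(float,sys.argv[1:]))
E
python3 go.py 573 70 51 0.072
```

```text
t 0.72 tcp [542.8 441.6 213.5] w 43.7 F [0.9 0.8 0. ] zaxis [-0.001 -0.    -1.   ] 
turn z units 0.801 shift now [-7.435 -0.555  3.253] after turn [-7.456  0.07   3.253]
```

Request:
arm_command(
  targets=[
    [0,0,0.8,0,0,0,0.56],
    [0,0,0,-1,0,0,0.56],
    [0,0,0,-1,0,0,0.56],
    [0,0,0,-1,0,0,0.56],
    [0,0,0,-1,0,0,0.56],
  ],
)

```text
t: 1.35
tcp_pos: [557.8, 240.8, 213.7]
tool_rot: [-0.0, 0.68, 0.733, -0.0]
contact_force: [0.3, 0.5, -0.2]
gripper_width: 40.0
finger_force: 0.0
```

Request:
arm_command(
  targets=[
    [0,0,0,-1,0,0,0.56],
    [0,0,0,-1,0,0,0.56],
    [0,0,0,-1,0.07,0,0.56],
    [0,0,0,-0.46,0,0.5,0.56],
    [0,0,0,0,0,0.5,0.56],
  ],
)

```text
t: 1.98
tcp_pos: [574.8, 68.5, 163.4]
tool_rot: [0.0, 0.681, 0.733, 0.0]
contact_force: [1.1, 0.2, 0.3]
gripper_width: 40.1
finger_force: 0.0
```

```bash
python3 go.py 573 70 51 0.072
python3 - <<'E'
from f2 import *
from station import imaging
pk=[632.5,74.1,.0695]
C={n:imaging.capture(n) for n in("top","scene")}
A=over(C["top"],(185,170,65,60),[(tab,pk)],6);D=over(C["scene"],(195,120,65,90),[(tab,pk)],6)
A=np.vstack([A,np.zeros((180,390,3),np.uint8)])
cv2.imwrite("pics/ov1.png",np.hstack([A,D]))
E
```

```text
t 1.98 tcp [574.8  68.5 163.4] w 40.1 F [1.1 0.2 0.3] zaxis [ 0. -0. -1.] 
turn z units 0.014 shift now [ 0.034 -0.034  2.248] after turn [ 0.034 -0.034  2.248]
```

View pics/ov1.png

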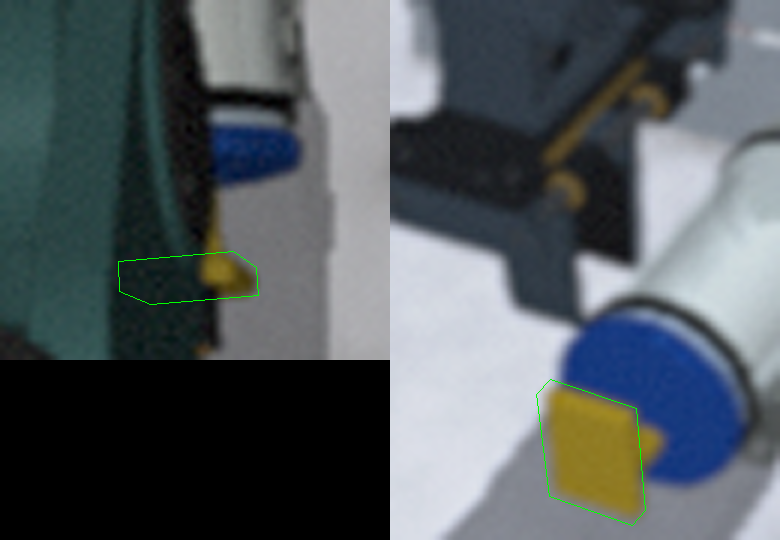

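The scene view shows the tab at about (594,452) in the crop, inside the predicted outline, with the fingers above it. I'll descend.

Request:
arm_command(
  targets=[
    [0,0,0,0.03,-0.03,0.5,0.56],
    [0,0,0,0,0,0.5,0.56],
    [0,0,0,0,0,0.5,0.56],
    [0,0,0,0,0,0.5,0.56],
    [0,0,0,0,0,0.25,0.56],
  ],
)

```text
t: 2.7
tcp_pos: [573.0, 71.8, 51.0]
tool_rot: [-0.0, 0.68, 0.734, -0.0]
contact_force: [-0.2, -0.4, -0.3]
gripper_width: 40.1
finger_force: 0.0
```

Request:
arm_command(
  targets=[
    [0,0,0,0,0,0,1],
    [0,0,0,0,0,0,1],
    [0,0,0,0,0,0,1],
    [0,0,0,0,0,0,1],
    [0,0,0,0,0,0,1],
  ],
)

```text
t: 3.32
tcp_pos: [574.3, 71.6, 52.4]
tool_rot: [0.001, 0.68, 0.734, 0.001]
contact_force: [4.7, 1.7, 2.7]
gripper_width: 12.0
finger_force: 30.0
```

```bash
python3 go.py 573 70 51 0.072
```

```text
t 3.33 tcp [574.3  71.6  52.4] w 12.0 F [4.7 1.7 2.7] zaxis [ 0.003  0.    -1.   ] 
turn z units 0.044 shift now [-0.03  -0.028  0.027] after turn [-0.031 -0.028  0.027]
```

Request:
arm_command(
  targets=[
    [0,0,0,0,-0.2,0,1],
    [0,0,0,0,-0.2,0,1],
    [0,0,0,0,-0.3,0,1],
    [0,0,0,0,-0.3,0,1],
    [0,0,0,0,-0.4,0,1],
  ],
)

```text
t: 3.95
tcp_pos: [503.6, 65.4, 52.2]
tool_rot: [0.001, 0.679, 0.734, 0.0]
contact_force: [3.9, -15.7, 9.6]
gripper_width: 12.3
finger_force: 30.0
```

Request:
arm_command(
  targets=[
    [0,0,0,0,-0.4,0,1],
    [0,0,0,0,-0.4,0,1],
    [0,0,0,0,-0.3,0,1],
    [0,0,0,0,-0.1,0,1],
    [0,0,0,0,0,0,1],
  ],
)

```text
t: 4.58
tcp_pos: [443.7, 60.1, 52.2]
tool_rot: [0.001, 0.679, 0.734, -0.0]
contact_force: [1.9, -29.9, 10.2]
gripper_width: 12.1
finger_force: 30.0
```

```bash
python3 go.py 440 62 51 0.072
```

```text
t 4.58 tcp [443.7  60.1  52.2] w 12.1 F [  1.9 -29.9  10.2] zaxis [ 0.001 -0.002 -1.   ] 
turn z units 0.054 shift now [ 0.044 -0.07   0.024] after turn [ 0.043 -0.071  0.024]
```

Request:
arm_command(
  targets=[
    [0,0,0,0,0,0,0.6],
    [0,0,0,0,0,0,0.56],
    [0,0,0,0,0,0,0.56],
    [0,0,0,0,0,-0.5,0.56],
    [0,0,0,0,0,-1,0.56],
  ],
)

```text
t: 5.2
tcp_pos: [442.0, 61.7, 126.0]
tool_rot: [-0.001, 0.68, 0.733, -0.001]
contact_force: [1.0, 1.1, 1.5]
gripper_width: 39.9
finger_force: 0.0
```

Request:
arm_command(
  targets=[
    [0,0,0,-1,0,-1,0.2],
    [0,0,0,-1,1,0,0.2],
    [0,0,0,-1,1,0,0.2],
    [0,0,0,-1,1,0,0.2],
    [0,0,0,-1,0.5,0,0.2],
  ],
)

```text
t: 5.82
tcp_pos: [619.4, -153.8, 170.4]
tool_rot: [0.0, 0.68, 0.734, 0.0]
contact_force: [-0.4, -0.3, -0.6]
gripper_width: 72.7
finger_force: 0.0
```

Run:
```python
from f2 import *
from station import imaging,read_state
s=read_state();print(s["t"],s["tcp_pos"],s["contact_force"])
C={n:imaging.capture(n) for n in("top","scene")};pickle.dump(C,open("c1.pkl","wb"))
pk=[634-134,74-13,.09]
A=over(C["top"],(175,160,75,100),[(tab,pk),(cap,pk)],5);D=over(C["scene"],(165,130,85,100),[(tab,pk),(cap,pk)],5)
cv2.imwrite("pics/ov2.png",np.hstack([A,D]))
```

```text
5.825 [ 619.3750003  -153.77844817  170.40018877] [-0.44933783 -0.33464777 -0.64843291]
```

View pics/ov2.png

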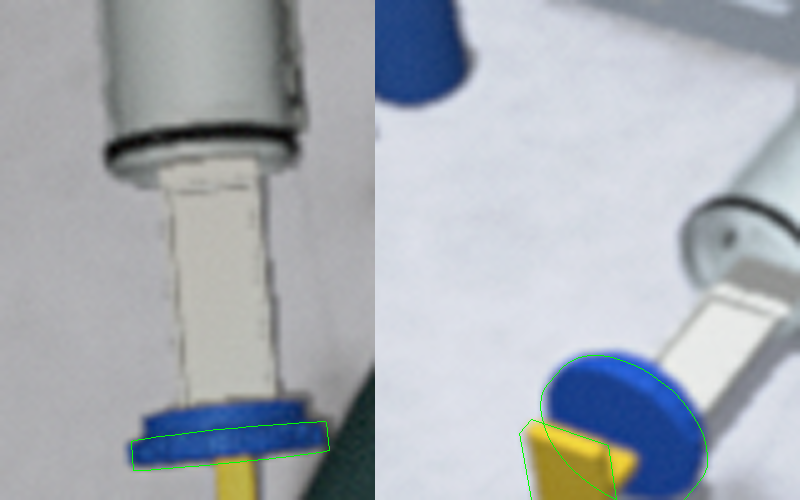

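The top crop shows the tray fully out. Its inner floor runs from the far edge, mid (212,188), to the cap, mid (231,399). The scene crop agrees: cap off, tray clear of the mouth. Now I'll localise the tray.

Run:
```python
from f2 import *
C=pickle.load(open("c1.pkl","rb"));T=C["top"];S=C["scene"]
for z in(32,38):
    for q in((165,190),(258,185),(185,400),(277,397),(212,188),(231,399)):
        print(z,q,back(T,(175+q[0]/5-.4,160+q[1]/5-.4),z).round(1))
print("camT",-T["R"].T@T["t"])
# scene crop: tray visible corners far
for q in((710,288),(785,310),(657,357),(707,415)):
    print("S",q,back(S,(165+(q[0]-375)/5-.4,130+q[1]/5-.4),38).round(1))
h,s,v=hsv(T);g=cv2.cvtColor(np.ascontiguousarray(T["pixels"]),cv2.COLOR_RGB2GRAY).astype(int)
for r in(200,205,210,215,220,225,230,235): print(r,g[r,203:236])
print("col",g[188:246,222],g[188:246,216])
```

```text
32 (165, 190) [624.3  97.7  32. ]
32 (258, 185) [626.2  50.   32. ]
32 (185, 400) [517.   86.6  32. ]
32 (277, 397) [517.8  40.1  32. ]
32 (212, 188) [625.   73.6  32. ]
32 (231, 399) [517.1  63.4  32. ]
38 (165, 190) [623.4  96.5  38. ]
38 (258, 185) [625.3  49.1  38. ]
38 (185, 400) [516.7  85.5  38. ]
38 (277, 397) [517.6  39.3  38. ]
38 (212, 188) [624.1  72.5  38. ]
38 (231, 399) [516.9  62.4  38. ]
camT [ 478.85787185  -96.45766925 1004.53302385]
S (710, 288) [626.4  96.9  38. ]
S (785, 310) [632.1  48.2  38. ]
S (657, 357) [562.2  89.   38. ]
S (707, 415) [537.3  37.5  38. ]
200 [176 174 174 176 177 168 171 184 185 187 186 186 185 187 185 186 184 185
 184 184 185 185 183 176 123 130 167 174 173 174 173 175 170]
205 [170 175 173 168 161 164 147 176 185 185 185 185 184 187 185 184 185 185
 187 186 186 180 173 170 128 134 172 177 175 172 176 174 170]
210 [175 174 176 175 178 173 158 180 186 184 186 185 187 187 186 184 185 187
 185 186 188 185 182 173 168 144 168 176 175 175 175 173 172]
215 [175 175 173 174 174 173 175 159 180 186 186 186 186 186 185 185 187 188
 186 186 187 186 
[... 378 characters left out ...]
6 188 187 187 187 186
 188 188 187 187 188 187 187 177 149 135 169 176 172 173 170]
235 [174 174 174 175 177 176 176 172 169 172 184 189 186 187 186 187 188 187
 187 185 186 188 186 187 181 169 169 134 156 173 173 171 171]
col [114 150 142 145 179 186 180 172 169 145 179 185 184 186 186 186 186 186
 185 185 187 186 186 186 186 186 185 186 185 186 185 187 185 187 187 186
 188 187 188 187 188 185 188 186 187 188 188 185 187 188 183 137 102  84
  76  80  77  65] [116 168 162 146 174 185 185 182 173 176 162 179 187 186 185 184 185 187
 184 186 186 184 187 185 184 184 185 186 185 186 185 185 185 188 186 186
 186 186 186 186 187 186 188 186 188 187 188 187 187 188 190 181 139  95
  79  84  88  83]
```

The tray centre comes to about (568.5, 67.3) with axis yaw about 0.09. The tab position plus the plug length agrees with that. Now to the carton.

Request:
arm_command(
  targets=[
    [0,0,1,0,0,0,0.25],
    [0,0,1,0,0,0,0.25],
    [0,0,1,0,0,0,0.25],
    [0,0,1,0,0,0,0.25],
    [0,0,1,0,0,0,0.25],
  ],
)

```text
t: 6.55
tcp_pos: [617.1, -151.8, 170.3]
tool_rot: [-0.0, 0.847, 0.531, -0.0]
contact_force: [0.2, -0.7, 0.7]
gripper_width: 68.4
finger_force: 0.0
```

Request:
arm_command(
  targets=[
    [0,0,1,0,0,0,0.25],
    [0,0,1,0,0,0,0.25],
    [0,0,1,0,0,0,0.25],
    [0,0,1,0,0,0,0.25],
    [0,0,1,0,0,0,0.25],
  ],
)

```text
t: 7.18
tcp_pos: [617.1, -151.8, 170.3]
tool_rot: [-0.0, 0.956, 0.294, -0.0]
contact_force: [-0.4, 0.3, 0.3]
gripper_width: 68.7
finger_force: 0.0
```

```bash
python3 go.py 630.8 -238.2 11 -1.079
```

```text
t 7.17 tcp [ 617.1 -151.8  170.3] w 68.7 F [-0.4  0.3  0.3] zaxis [-0.001  0.    -1.   ] 
turn z units 0.996 shift now [-0.743  1.586  3.186] after turn [-0.573  1.654  3.186]
```

Request:
arm_command(
  targets=[
    [0,0,1,0,0,0,0.25],
    [0,0,0,-0.3,0.83,0.5,0.25],
    [0,0,0,-0.27,0.82,0.5,0.25],
    [0,0,0,0,0,0.8,0.25],
    [0,0,0,0,0,0.6,0.25],
  ],
)

```text
t: 7.8
tcp_pos: [630.8, -238.3, 48.8]
tool_rot: [-0.001, 0.97, 0.244, -0.001]
contact_force: [-0.2, 0.2, 0.6]
gripper_width: 68.9
finger_force: 0.0
```

```bash
python3 go.py 630.8 -238.2 11 -1.079
```

```text
t 7.8 tcp [ 630.8 -238.3   48.8] w 68.9 F [-0.2  0.2  0.6] zaxis [-0.002  0.001 -1.   ] 
turn z units 0.02 shift now [ 0.002 -0.     0.755] after turn [ 0.002 -0.     0.755]
```

Request:
arm_command(
  targets=[
    [0,0,0,0,0,0.4,0.25],
    [0,0,0,0,0,0.36,0.25],
    [0,0,0,0,0,0,0.8],
    [0,0,0,0,0,0,0.8],
    [0,0,0,0,0,0,0.8],
  ],
)

```text
t: 8.43
tcp_pos: [632.4, -238.9, 13.7]
tool_rot: [0.0, 0.97, 0.245, 0.001]
contact_force: [0.1, -0.1, -0.4]
gripper_width: 41.5
finger_force: 0.0
```

Request:
arm_command(
  targets=[
    [0,0,0,0,0,0,1],
    [0,0,0,0,0,0,1],
    [0,0,0,0,0,-0.5,1],
    [0,0,0,0,0,-1,1],
    [0,0,0,0,0,-1,1],
  ],
)

```text
t: 9.05
tcp_pos: [631.4, -238.6, 138.8]
tool_rot: [-0.0, 0.97, 0.245, -0.0]
contact_force: [0.5, -0.7, -0.5]
gripper_width: 30.4
finger_force: 30.0
```

Request:
arm_command(
  targets=[
    [0,0,1,0,0,0,1],
    [0,0,1,0,0,0,1],
    [0,0,1,0,0,0,1],
    [0,0,0.87,0,0,0,1],
    [0,0,0,0,0,0,1],
  ],
)

```text
t: 9.68
tcp_pos: [631.6, -238.7, 137.6]
tool_rot: [-0.0, 0.999, 0.045, -0.0]
contact_force: [-1.0, 0.0, -0.4]
gripper_width: 30.3
finger_force: 30.0
```

```bash
python3 go.py 568.5 67.3 44 -1.481
```

```text
t 9.68 tcp [ 631.6 -238.7  137.6] w 30.3 F [-1.   0.  -0.4] zaxis [-0.  0. -1.] 
turn z units -0.0 shift now [-0.709 -6.208  1.873] after turn [-0.709 -6.208  1.873]
```

Request:
arm_command(
  targets=[
    [0,0,0,-0.1,-0.8,0,1],
    [0,0,0,-0.1,-0.9,0,1],
    [0,0,0,-0.1,-0.9,0,1],
    [0,0,0,-0.1,-0.9,0,1],
    [0,0,0,-0.1,-0.9,0,1],
  ],
)

```text
t: 10.3
tcp_pos: [586.8, -20.5, 137.8]
tool_rot: [0.0, 0.999, 0.046, 0.0]
contact_force: [-0.3, -0.2, -0.5]
gripper_width: 31.0
finger_force: 30.0
```

Request:
arm_command(
  targets=[
    [0,0,0,-0.1,-0.9,0,1],
    [0,0,0,-0.1,-0.9,0,1],
    [0,0,0,0,0,0.5,1],
    [0,0,0,0,0,0.4,1],
    [0,0,0,0,0,0,1],
  ],
)

```text
t: 10.92
tcp_pos: [568.3, 66.5, 91.1]
tool_rot: [0.0, 0.999, 0.045, -0.001]
contact_force: [0.2, 0.7, 0.3]
gripper_width: 30.7
finger_force: 30.0
```

```bash
python3 go.py 568.5 67.3 45 -1.481
python3 - <<'E'
from f2 import *
from station import imaging,read_state
s=read_state()
p=[s["tcp_pos"][0],s["tcp_pos"][1],.09];b=s["tcp_pos"][2]-13
tr=[568.5,67.3,.09];tray=box(-56,60,-25,25,32,38)
C={n:imaging.capture(n) for n in("top","scene")};pickle.dump(C,open("c2.pkl","wb"))
A=over(C["top"],(175,160,75,100),[(tray,tr),(carton+[0,0,b],p)],5);D=over(C["scene"],(165,130,85,100),[(tray,tr),(carton+[0,0,b],p)],5)
cv2.imwrite("pics/ov3.png",np.hstack([A,D]))
E
```

```text
t 10.93 tcp [568.3  66.5  91.1] w 30.7 F [0.2 0.7 0.3] zaxis [-0.003 -0.    -1.   ] 
turn z units -0.001 shift now [ 0.008 -0.016  0.922] after turn [ 0.008 -0.016  0.922]
```

View pics/ov3.png

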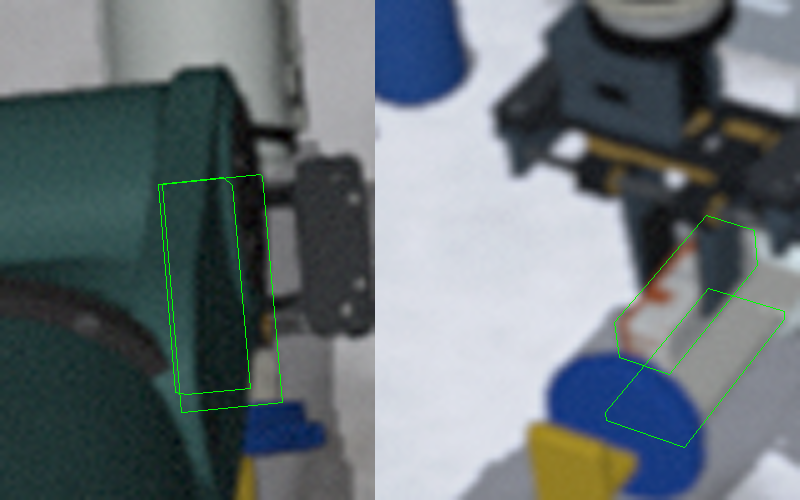

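The carton in hand matches its outline in the scene view (about (685,295)), and the tray outline coincides with the tray edges. I'll lower it.

Request:
arm_command(
  targets=[
    [0,0,0,0,-0.01,0.4,1],
    [0,0,0,0,0,0.3,1],
    [0,0,0,0,0,0.15,1],
    [0,0,0,0,0,0.06,1],
    [0,0,0,0,0,0,1],
  ],
)

```text
t: 11.65
tcp_pos: [569.3, 67.5, 47.1]
tool_rot: [0.0, 0.999, 0.045, -0.0]
contact_force: [-0.5, -1.0, -1.2]
gripper_width: 30.2
finger_force: 30.0
```

```bash
python3 go.py 568 67.3 45 -1.481
```

```text
t 11.65 tcp [569.3  67.5  47.1] w 30.2 F [-0.5 -1.  -1.2] zaxis [-0. -0. -1.] 
turn z units -0.004 shift now [-0.026  0.002  0.042] after turn [-0.026  0.002  0.042]
```

Request:
arm_command(
  targets=[
    [0,0,0,-0.02,0,0.03,1],
    [0,0,0,0,0,0,1],
  ],
)

```text
t: 11.9
tcp_pos: [568.2, 67.4, 45.8]
tool_rot: [0.0, 0.999, 0.045, 0.0]
contact_force: [0.1, 0.6, -0.9]
gripper_width: 30.2
finger_force: 30.0
```

Request:
arm_command(
  targets=[
    [0,0,0,0,0,0,0.5],
    [0,0,0,0,0,0,0.4],
    [0,0,0,0,0,0,0.4],
    [0,0,0,0,0,-0.6,0.4],
    [0,0,0,0,0,-1,0.4],
  ],
)

```text
t: 12.52
tcp_pos: [567.1, 67.3, 125.3]
tool_rot: [0.0, 0.999, 0.045, -0.002]
contact_force: [-0.1, -0.2, -0.1]
gripper_width: 54.7
finger_force: 0.0
```

Request:
arm_command(
  targets=[
    [0,0,0,0,-1,-0.6,0.56],
    [0,0,0,0,-1,0,0.56],
    [0,0,0,0,-1,0,0.56],
    [0,0,0,0,-1,0,0.56],
    [0,0,0,0,0,0,0.56],
  ],
)

```text
t: 13.15
tcp_pos: [550.0, 269.2, 155.7]
tool_rot: [-0.0, 0.999, 0.046, 0.0]
contact_force: [0.5, 0.0, -0.0]
gripper_width: 40.2
finger_force: 0.0
```

```bash
python3 go.py 442 60 51 0.09
python3 - <<'E'
from f2 import *
from station import imaging,read_state
tr=[568.3,67.3,.09];tray=box(-56,60,-25,25,32,38);cc=carton+[0,0,32]
C={n:imaging.capture(n) for n in("top","scene")};pickle.dump(C,open("c3.pkl","wb"))
A=over(C["top"],(175,160,75,100),[(cc,tr)],5);D=over(C["scene"],(165,130,85,100),[(cc,tr)],5)
cv2.imwrite("pics/ov4.png",np.hstack([A,D]))
E
```

```text
t 13.15 tcp [550.  269.2 155.7] w 40.2 F [ 0.5  0.  -0. ] zaxis [ 0.  0. -1.] 
turn z units -14.977 shift now [-2.537  3.967  2.092] after turn [-3.973 -2.528  2.092]
```

View pics/ov4.png

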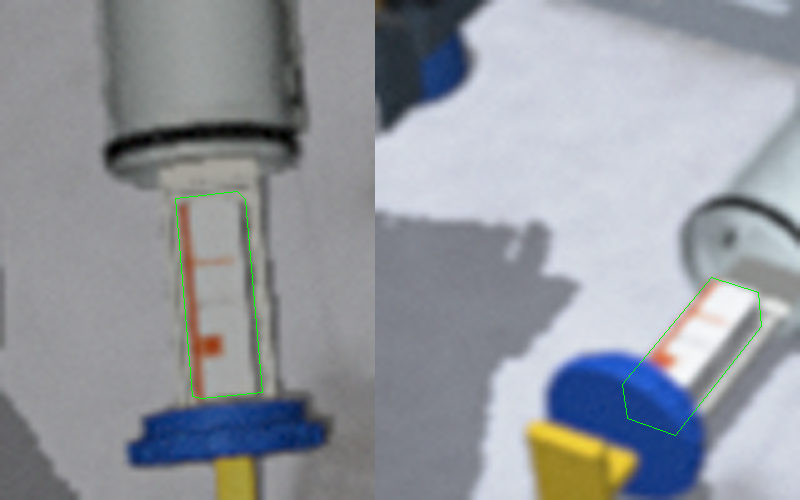

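The carton lies flat in the tray, centred between the rims, at top crop (215,295). Now I'll turn back and grip the tab to close it.

Request:
arm_command(
  targets=[
    [0,0,-1,0,0,0,0.56],
    [0,0,-1,0,0,0,0.56],
    [0,0,-1,0,0,0,0.56],
    [0,0,-1,0,0,0,0.56],
    [0,0,-1,0,0,0,0.56],
  ],
)

```text
t: 13.88
tcp_pos: [550.6, 265.1, 155.6]
tool_rot: [0.0, 0.953, 0.303, -0.0]
contact_force: [0.1, -0.8, -0.8]
gripper_width: 40.1
finger_force: 0.0
```

Request:
arm_command(
  targets=[
    [0,0,-1,0,0,0,0.56],
    [0,0,-1,0,0,0,0.56],
    [0,0,-1,0,0,0,0.56],
    [0,0,-1,0,0,0,0.56],
    [0,0,-1,0,0,0,0.56],
  ],
)

```text
t: 14.5
tcp_pos: [550.6, 265.1, 155.6]
tool_rot: [0.0, 0.842, 0.539, -0.0]
contact_force: [-0.0, 0.3, -0.6]
gripper_width: 39.9
finger_force: 0.0
```

Request:
arm_command(
  targets=[
    [0,0,-1,0,0,0,0.56],
    [0,0,-1,0,0,0,0.56],
    [0,0,-1,0,0,0,0.56],
    [0,0,-1,0,0,0,0.56],
    [0,0,-1,0,0,0,0.56],
  ],
)

```text
t: 15.12
tcp_pos: [550.6, 265.1, 155.6]
tool_rot: [-0.0, 0.674, 0.739, -0.0]
contact_force: [-0.9, -1.1, 0.3]
gripper_width: 40.2
finger_force: 0.0
```

```bash
python3 go.py 443.5 57.5 51 0.09
```

```text
t 15.12 tcp [550.6 265.1 155.6] w 40.2 F [-0.9 -1.1  0.3] zaxis [-0. -0. -1.] 
turn z units 0.011 shift now [-3.939 -2.51   2.093] after turn [-3.942 -2.506  2.093]
```

Request:
arm_command(
  targets=[
    [0,0,0,-0.8,-0.5,0,0.56],
    [0,0,0,-0.8,-0.5,0,0.56],
    [0,0,0,-0.8,-0.5,0,0.56],
    [0,0,0,-0.8,-0.5,0,0.56],
    [0,0,0,-0.74,-0.51,0,0.56],
  ],
)

```text
t: 15.75
tcp_pos: [441.9, 56.9, 155.6]
tool_rot: [0.0, 0.675, 0.737, -0.0]
contact_force: [0.6, 0.2, -0.4]
gripper_width: 40.2
finger_force: 0.0
```

Request:
arm_command(
  targets=[
    [0,0,0,0,0,0.5,0.56],
    [0,0,0,0,0,0.5,0.56],
    [0,0,0,0,0,0.5,0.56],
    [0,0,0,0,0,0.4,0.56],
    [0,0,0,0,0,0.19,0.56],
  ],
)

```text
t: 16.38
tcp_pos: [442.3, 58.2, 50.3]
tool_rot: [-0.0, 0.675, 0.737, -0.001]
contact_force: [0.3, -0.1, 0.8]
gripper_width: 40.3
finger_force: 0.0
```

```bash
python3 go.py 443.5 57.5 51 0.09
```

```text
t 16.38 tcp [442.3  58.2  50.3] w 40.3 F [ 0.3 -0.1  0.8] zaxis [-0.001 -0.    -1.   ] 
turn z units -0.02 shift now [-0.017  0.023 -0.014] after turn [-0.017  0.023 -0.014]
```

Grip, then push gently along +y of the tool.

Request:
arm_command(
  targets=[
    [0,0,0,0,0,0,1],
    [0,0,0,0,0,0,1],
    [0,0,0,0,0,0,1],
    [0,0,0,0,0,0,1],
    [0,0,0,0,0.1,0,1],
  ],
)

```text
t: 17.0
tcp_pos: [448.3, 59.7, 51.7]
tool_rot: [0.0, 0.675, 0.738, 0.0]
contact_force: [-0.9, -0.9, 5.8]
gripper_width: 11.8
finger_force: 30.0
```

Request:
arm_command(
  targets=[
    [0,0,0,0,0.2,0,1],
    [0,0,0,0,0.25,0,1],
    [0,0,0,0,0.25,0,1],
    [0,0,0,0,0.25,0,1],
    [0,0,0,0,0.25,0,1],
  ],
)

```text
t: 17.62
tcp_pos: [508.5, 65.2, 51.7]
tool_rot: [0.0, 0.675, 0.738, 0.0]
contact_force: [-2.1, 1.0, 7.1]
gripper_width: 12.0
finger_force: 30.0
```

```bash
python3 go.py 574.7 71 51 0.09
```

```text
t 17.62 tcp [508.5  65.2  51.7] w 12.0 F [-2.1  1.   7.1] zaxis [ 0.001  0.    -1.   ] 
turn z units -0.0 shift now [-0.004  1.329  0.015] after turn [-0.004  1.329  0.015]
```

Request:
arm_command(
  targets=[
    [0,0,0,0,0.25,0,1],
    [0,0,0,0,0.25,0,1],
    [0,0,0,0,0.25,0,1],
    [0,0,0,0,0.2,0,1],
    [0,0,0,0,0.2,0,1],
  ],
)

```text
t: 18.25
tcp_pos: [565.1, 70.4, 51.8]
tool_rot: [-0.0, 0.675, 0.738, -0.0]
contact_force: [-5.5, 3.6, 10.9]
gripper_width: 11.5
finger_force: 30.0
```

Request:
arm_command(
  targets=[
    [0,0,0,0,0.1,0,1],
    [0,0,0,0,0.08,0,1],
    [0,0,0,0,0.04,0,1],
    [0,0,0,0,0,0,1],
  ],
)

```text
t: 18.75
tcp_pos: [574.4, 71.3, 51.7]
tool_rot: [-0.001, 0.675, 0.738, -0.001]
contact_force: [-16.0, 2.9, 22.7]
gripper_width: 11.8
finger_force: 30.0
```

```bash
python3 go.py 574.7 71 51 0.09
```

```text
t 18.75 tcp [574.4  71.3  51.7] w 11.8 F [-16.    2.9  22.7] zaxis [-0.003 -0.    -1.   ] 
turn z units -0.004 shift now [-0.006  0.005  0.014] after turn [-0.006  0.005  0.014]
```

Request:
arm_command(
  targets=[
    [0,0,0,0,0.04,0,1],
    [0,0,0,0,0,0,1],
    [0,0,0,0,-0.04,0,0.56],
    [0,0,0,0,0,0,0.56],
    [0,0,0,0,0,0,0.56],
  ],
)

```text
t: 19.38
tcp_pos: [576.1, 71.1, 51.1]
tool_rot: [0.0, 0.675, 0.738, 0.0]
contact_force: [-0.1, -0.5, 0.2]
gripper_width: 38.4
finger_force: 0.0
```

Request:
arm_command(
  targets=[
    [0,0,0,0,0,-0.5,0.56],
    [0,0,0,0,0,-1,0.56],
    [0,0,0,0,0,-1,0.56],
    [0,0,0,1,0,0,0.56],
    [0,0,0,1,0,0,0.56],
  ],
)

```text
t: 20.0
tcp_pos: [567.5, 171.7, 177.1]
tool_rot: [0.0, 0.675, 0.737, 0.001]
contact_force: [0.5, 0.4, 0.6]
gripper_width: 40.0
finger_force: 0.0
```

Request:
arm_command(
  targets=[
    [0,0,0,1,0,0,0.56],
    [0,0,0,1,0,0,0.56],
    [0,0,0,0,0,0,0.56],
    [0,0,0,0,0,0,0.56],
  ],
)

```text
t: 20.5
tcp_pos: [558.0, 269.9, 175.9]
tool_rot: [-0.0, 0.675, 0.738, -0.0]
contact_force: [-0.3, -0.4, 0.2]
gripper_width: 39.8
finger_force: 0.0
```

Run:
```python
from f2 import *
from station import imaging,read_state
s=read_state();print(s["t"],s["tcp_pos"],s["contact_force"])
pk=[634,74.1,.0695]
C={n:imaging.capture(n) for n in("top","scene")}
r=(185,115,65,120);A=over(C["top"],r,[(tab,pk),(cap,pk)],4);A0=over(T,r,[(tab,pk),(cap,pk)],4)
r=(210,130,70,120);D=over(C["scene"],r,[(tab,pk),(cap,pk)],4)[:,:270];
cv2.imwrite("pics/ov5.png",np.hstack([A0,A,D]))
for n,c in(("T0",T),("T1",C["top"]),("S0",S),("S1",C["scene"])):
    h,ss,v=hsv(c);m=roi((h>15)&(h<35)&(ss>110),*((190,180,60,50) if n[0]=="T" else (215,160,60,60)));print(n,m.sum(),np.argwhere(m>0).mean(0))
```

```text
20.5 [557.98853829 269.93237356 175.88529594] [-0.2870962  -0.37325196  0.24512785]
T0 216.0 [211.15277778 216.68055556]
T1 213.0 [211.21596244 216.61971831]
S0 261.0 [194.37547893 229.62835249]
S1 260.0 [194.40769231 229.62692308]
```

View pics/ov5.png

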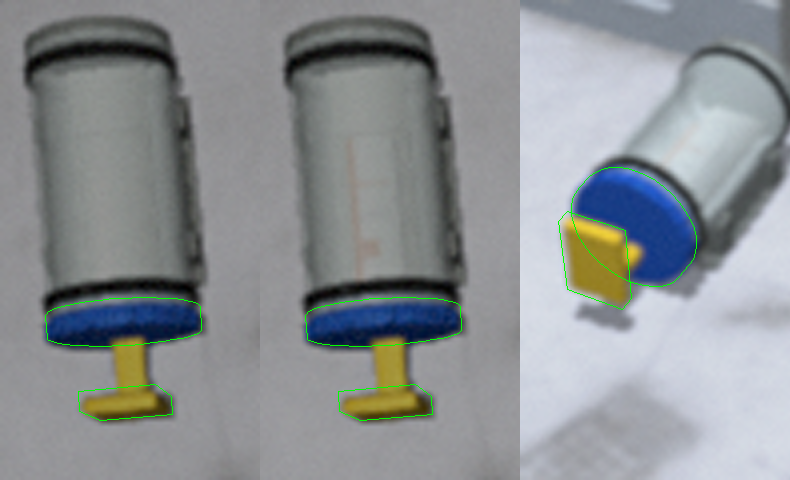

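The tab's pixel position matches the start to within 0.1 px, so the cap is home. The carton's stripe shows straight through the tube at about (360,215). I'll hand in.

```bash
python3 -c "
from station import hand_in
print(hand_in())"
```

```text
the job is handed in; nothing more can be done
None
```

The orange carton is flat in the tray inside the carrier, the cap is pressed home (tab back at its start position within 0.1 px in both views), and the job was handed in with about 20.5 s on the clock; the judge returned no verdict.

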